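Release and remove a controller's battery pack through its latch slot

TASK

Take the spent battery pack out of the grey controller: with the blade of the amber-handled screwdriver, reach through the black-framed slot in the controller's front, feel for the latch tab hidden behind it and push it gently straight in until the pack springs up. Then lay the screwdriver back down on the bench, lift the pack out and set it down, without dropping it, upright on the floor of the yellow bin. Do not force the screwdriver against the tab or the housing (20 N cracks the plastic), and leave the blue screwdriver, the flux tin and the relay alone.

Things in the scene. Friction and masses are not known exactly. Their poses are not given: they have to be found in the camera images.
- controller: Light-grey controller, 140 (x) x 130 (y) x 66 mm high, screwed on a steel plate 170 x 160 x 3 mm that is fixed to the bench. Origin: centre of the plate's underside, on the bench; x points from its front to its rear, y left, z up. Its front face is at x = -68 mm, its flat top at z = 66 mm (x -68 to 46 mm); behind that a step 40 mm high with two green terminal strips, up to 51 mm.
- slot (a point): Centre of the black-framed slot in the controller's front, in the outer face (controller x -68, y 28, z 50 mm); axes as the controller's, so +x leads in. The slot is 34 mm wide (y) and 10 mm high (z); the frame stands out 1 mm, the wall is 4 mm thick. Inside, a blade meets nothing but the latch tab until an inner wall 39 mm behind the outer face.
- behind_slot (a point): A point 20 mm straight behind the slot's centre, amid the space where the hidden latch tab may be (not the tab itself). The tab is a flat plate square to x, 10 mm wide (y), taller than the slot. Units differ: its middle lies up to 12 mm left or right (y) of this point, its face up to 6 mm before or behind it (x); that can only be felt.
- bay (a point): Centre of the battery bay's opening in the controller's top (70 x 46 mm). The tab resists a push along +x with about 3 N, rising 0.65 N per mm, plus up to 5 N of friction from the hook. It frees the pack after 4 to 6 mm of travel and meets a hard stop at 7.5 mm; a spring brings it back.
- pack: Black battery pack, 44 (x) x 68 (y) x 38 mm high, 0.13 to 0.2 kg, orange label on top. Origin: centre of its underside; axes as the controller's while in the bay, 1.2 mm play all round. Latched, it is flush with the controller's top (underside at controller z = 28 mm). Freed, a spring lifts it 26 mm in half a second; it stays up, guided by 12 mm of the bay, to be gripped across its 44 mm and drawn up.
- driver_amber: Amber-handled screwdriver, 150 mm long, 60 g, lying on the bench. Origin: centre of its underside. The blade points along its own -y (tip at y = -75 mm), the handle is at y = -11 to 75 mm; the thickest part of the handle, y = 32 to 54 mm, is 19 mm wide (x) and 18 mm high. The blade is about 6 mm wide and high.
- driver_tip (a point): Middle of the amber screwdriver's blade end, 6 mm above the underside; axes as driver_amber (the blade points along -y).
- bin: Yellow open bin for spent batteries, 130 (x) x 150 (y) x 42 mm high, walls and floor 3 mm, fixed. Origin: centre of its underside.
- driver_blue: Blue-handled screwdriver of the same size, lying beside the amber one; leave it. Origin: centre of its underside.
- flux_tin: Round tin with a red lid, 44 mm wide, 20 mm high; leave it. Origin: centre of its underside.
- relay: Small blue relay, 13 x 29 x 16 mm; leave it. Origin: centre of its underside.

How it is judged:
On the way:
1. the pack has sprung up at least 15 mm while the amber screwdriver's blade is in the slot and nothing holds the pack (z of pack in the frame of controller above 0.043 m and x of driver_tip in the frame of controller between -0.062 and -0.02 m and z of driver_tip in the frame of controller between 0.044 and 0.056 m and contact force between pack and the fingers below 0.1 N), for 0.02 s.
At the end, for the whole second after the job is handed in: The battery pack rests upright (within 0.25 rad) on the floor of the yellow bin (its origin within 45 mm in x and 55 mm in y of the bin's middle and at most 12 mm above the bin's underside), and the amber screwdriver lies at rest on the bench top, touching neither the controller nor the bin (x of pack in the frame of bin between -0.045 and 0.045 m and y of pack in the frame of bin between -0.055 and 0.055 m and z of pack in the frame of bin below 0.012 m and angle between pack's own z axis and vertical below 0.25 rad and linear speed of each of pack, driver_amber below 0.02 m/s and height (world z) of driver_amber between -0.005 and 0.02 m and contact force between driver_amber and controller below 0.1 N and contact force between driver_amber and bin below 0.1 N).
It fails at once if the screwdriver is forced against the latch tab or the housing (20 N or more) (contact force between driver_amber and controller above 20 N).
It fails at once if the pack is dropped (falls free faster than 0.6 m/s, some 20 mm) (linear speed of pack above 0.6 m/s and contact force between pack and the fingers below 0.05 N).
It fails at once if the driver blue is moved more than 30 mm (distance of driver_blue from where it was at the start of the episode above 0.03 m).
It fails at once if the flux tin is moved more than 30 mm (distance of flux_tin from where it was at the start of the episode above 0.03 m).
It fails at once if the relay is moved more than 30 mm (distance of relay from where it was at the start of the episode above 0.03 m).
It also fails if it takes over 72 s, if anything falls off the work surface, if the arm or the gripper's body presses on something with over 40 N, if the wrist force passes 120 N, or if a joint passes its speed limit or range.

ROBOT

A 6-joint arm with a two-finger parallel gripper is mounted at the origin on a cart in front of the work surface, level with it; the furniture and walls round the work are solid. World frame = base frame: x ahead of the robot, y to its left, z up, the work surface at z = 0. Lengths are in m, angles in rad, forces in N, time in s.
With the tool pointing down it reaches from about 0.425 to 0.95 m from the base axis. Payload 3.5 kg.
Tool frame: the origin (TCP) lies midway between the tips of the shut fingers; the grasp point (between the pads) lies 19 mm behind it; z points along the fingers, y is the line along which they close (so a half turn about z gives the same grasp; the last joint's range is limited). The gripper opens to 85 mm and grips with 20 to 120 N. Pads are 22 mm wide; open, the fingers measure 114 mm over their backs; the gripper's body (76 mm by 85 mm) begins 54 mm behind the grasp point. The pads swing forward as they close: fully open they stand 13 mm farther back than shut.
Start: joints at [-1.475, 0.286, 1.577, -0, 1.279, -0.15], TCP at [0.164, -0.655, 0.231] pointing down, gripper open.
Joint ranges: [-2.77, 2.77], [-0.9, 2.22], [0.21, 2.48], [-1.53, 4.67], [0.24, 2.81], [-2.84, 2.84]. Speed limits (rad/s): [2.79, 2.79, 3.14, 3.14, 3.14, 3.14].

INTERFACE

Orientations are given as a unit quaternion [x, y, z, w].
In Python, from plant import ctrl gives the robot as it stands. The module is installed in compiled form; this text tells all that it offers.
- The arm moves only by the shell command python3 -m inch 'ROWS' [FORCE]. ROWS is JSON, a list of rows, each a list of 5 numbers: the closure, from 0 (fully open) to 1 (shut), then the shift along the tool's x, y, z in m, then the turn about the tool's z in degrees. A call has 1 to 5 rows; each row is the pose to reach, as a shift and turn from the pose commanded when the call began, along the tool's axes at that moment; what a row does not reach only later rows make up. A row lasts 1/12 s, in which the tool goes at most 41.7 mm and 7.16 degrees, less where a joint would pass 70% of its speed; a pose out of reach is approached as far as the arm can. A call with a gripper value outside its range is refused whole. The fingers move at their own pace and stop on an object; FORCE is the grip in N (left out, the last holds). Time passes only in rows, so rows that repeat a pose let the fingers close. It gives the time, the measured TCP pose, the force, the opening and the grip force at its end, in the units of the state.
- ctrl.get_state(): the state, without advancing time (a new reading comes with each control period).
- ctrl.read_camera(name): name is "scene" or "side" or "wrist"; returns a dict with "pixels" (384x512x3 uint8, red, green, blue), "depth" (384x512 float32, m along the optical axis (not along the pixel's ray), 0 where there is no reading), "fx", "fy", "cx", "cy" (pixels), "D" ([k1, k2, p1, p2, k3] as OpenCV has them; the pictures are not rectified), "xyz" and "rotation" of the camera in the world; the wrist camera has in their place "mount" (4x4, takes a point from camera to tool coordinates, whose origin is the TCP and whose axes are the flange's). Camera axes: x right, y down, z forward; pixel columns grow to the right and rows downward; lengths in m; the calibration is good to about 2 mm. A picture is of the moment at which its call begins: read the wrist's pose just before it.
- ctrl.sign_off(): hands the job in; it is judged then, once.
Trained networks look in a picture, given as the dict that the camera call returned (one of the last four; its "shot" number tells which), for a name from the list of things; names that differ only in an ending like _2 or _b are one class to them, and where a whole thing is asked for, a point or a joint stands for the part that bears it (a point fixed in the world has none). Each returns a list of dicts, best first, with "score" (0 to 1); they miss things now and then, are a little off and sometimes report something else, mostly with a low value. They report only what shows in the picture. A call takes as long as a camera call.
- ctrl.spot_in(query, picture): "at" ([column, row] in pixels, amid what is visible of it).
- ctrl.tip_of(query, picture): "at" ([column, row] in pixels: a listed point, or the origin of a listed thing).
The state is a dict: "time": time; "qpos": joint angles; "dq": joint speeds; "joint_efforts": joint torques, N m; "eef_pos": TCP position; "tcp_rot": TCP orientation; "contact_force": force on the tool from outside, world axes, zero at the start; "wrist_torque": the same for the moment, N m; "opening": opening from 0.0 (shut) to 1.0 (fully open); "finger_force": force on a finger pad.
Only numpy, scipy, OpenCV 4.12 (cv2) and the standard library are available. Lean on these libraries where they do the work, as an engineer would, in place of code of your own. Each camera call takes 0.05 s, during which the arm holds its last target. There are 200 camera calls.

## Working session

There is one attempt and no reset: what is moved stays moved. The work goes in short steps, Python scripts to look and compute and a shell command to move; the robot and the scene stay as the last step left them, time stands still between calls to the robot, and variables do not carry over. Pictures are saved under pics/ and viewed, at most 10 in all, crops included, and the job is handed in when it is done.

```bash
mkdir -p pics
cat > h.py <<'E'
import numpy as np, cv2
from scipy.spatial.transform import Rotation as R
from plant import ctrl
def cam(n):
    s=ctrl.get_state(); p=ctrl.read_camera(n)
    K=np.array([[p['fx'],0,p['cx']],[0,p['fy'],p['cy']],[0,0,1.]]); D=np.array(p['D'],float)
    if n=='wrist':
        T=np.eye(4);T[:3,:3]=R.from_quat(s['tcp_rot']).as_matrix();T[:3,3]=s['eef_pos'];T=T@np.array(p['mount'])
    else:
        r=np.array(p['rotation'],float);T=np.eye(4);T[:3,:3]=r if r.shape==(3,3) else R.from_quat(r).as_matrix();T[:3,3]=p['xyz']
    return dict(p=p,K=K,D=D,T=T)
def ray(c,uv):
    u=cv2.undistortPoints(np.array([[uv]],float),c['K'],c['D'])[0,0]
    return c['T'][:3,3],c['T'][:3,:3]@np.array([u[0],u[1],1.])
def atz(c,uv,z):
    o,d=ray(c,uv);return o+d*(z-o[2])/d[2]
def dep(c,uv):
    o,d=ray(c,uv);u,v=int(round(uv[0])),int(round(uv[1]))
    w=c['p']['depth'][max(v-1,0):v+2,max(u-1,0):u+2];w=w[w>0]
    return o+d*np.median(w) if len(w) else None
def cloud(c):
    h,w=c['p']['depth'].shape
    g=np.stack(np.meshgrid(np.arange(w),np.arange(h)),-1).reshape(-1,1,2).astype(float)
    u=cv2.undistortPoints(g,c['K'],c['D'])[:,0]
    z=c['p']['depth'].reshape(-1,1)
    P=np.hstack([u,np.ones((len(u),1))])*z
    return (P@c['T'][:3,:3].T+c['T'][:3,3]).reshape(h,w,3)
def tri(obs):
    A=np.zeros((3,3));b=np.zeros(3)
    for c,uv in obs:
        o,d=ray(c,uv);d=d/np.linalg.norm(d);M=np.eye(3)-np.outer(d,d);A+=M;b+=M@o
    return np.linalg.solve(A,b)
def save(c,f):cv2.imwrite('pics/'+f,c['p']['pixels'][...,::-1])
E
cat > a.py <<'E'
from h import *
np.set_printoptions(precision=4,suppress=True)
C={n:cam(n) for n in('scene','side','wrist')}
for n,c in C.items():
    save(c,n+'0.png');print(n,c['T'][:3,3],c['T'][:3,2])
for q in 'controller slot bay pack driver_amber driver_tip bin driver_blue flux_tin relay'.split():
    ob=[]
    for n,c in C.items():
        r=ctrl.tip_of(q,c['p'])
        if r:
            print(q,n,np.round(r[0]['at'],1),round(r[0]['score'],2),dep(c,r[0]['at']))
            if r[0]['score']>.4:ob.append((c,r[0]['at']))
    if len(ob)>1:print('   tri',tri(ob))
s=ctrl.get_state();print(s['eef_pos'],R.from_quat(s['tcp_rot']).as_matrix(),s['opening'],s['time'])
im=np.hstack([C[n]['p']['pixels'] for n in('scene','side')]);cv2.imwrite('pics/both.png',cv2.resize(im,(800,300))[...,::-1])
E
python3 a.py
```

```text
scene [-0.0348  0.859   0.547 ] [ 0.5551 -0.7274 -0.4033]
side [ 0.4399 -0.7374  0.6519] [ 0.1638  0.7855 -0.5968]
wrist [ 0.2367 -0.6363  0.3739] [-0.2848 -0.0692 -0.9561]
controller scene [239.3 218.6] 0.67 [0.6106 0.1004 0.0312]
controller side [276.7 199.6] 0.62 [ 0.6451 -0.0196  0.0521]
   tri [ 0.6611  0.0452 -0.0049]
slot scene [242.9 211.7] 0.61 [0.6306 0.0605 0.03  ]
slot side [252.8 180.9] 0.66 [0.6111 0.1313 0.0074]
   tri [0.6053 0.0858 0.0446]
bay scene [238.1 197.1] 0.92 [0.6551 0.0504 0.0642]
bay side [277.9 182.8] 0.6 [0.6594 0.0299 0.0683]
   tri [0.6627 0.0417 0.0591]
pack scene [237.9 207.2] 0.59 [0.6158 0.0987 0.063 ]
pack side [282.3 193.5] 0.58 [ 0.66   -0.0158  0.0673]
   tri [0.6734 0.0348 0.0237]
driver_amber scene [345.  187.8] 0.66 [ 0.5083 -0.3252 -0.0009]
driver_tip scene [335.7 197.8] 0.55 [ 0.497  -0.2377 -0.002 ]
driver_tip side [236.3 288.1] 0.59 [ 0.5059 -0.2417  0.0047]
   tri [ 0.5023 -0.239  -0.0019]
bin scene [214.9 283.3] 0.79 [0.4964 0.3232 0.0014]
bin side [207.7 153.6] 0.67 [0.4904 0.2531 0.0394]
   tri [ 0.4958  0.3213 -0.0011]
driver_blue scene [318.7 199.7] 0.55 [ 0.5288 -0.1854  0.0024]
driver_blue side [243.3 270.1] 0.68 [ 0.5279 -0.2001  0.0104]
   tri [ 0.5304 -0.1904 -0.0005]
flux_tin scene [277.5 184.8] 0.55 [ 0.6799 -0.1791  0.0173]
flux_tin side [313.5 263.1] 0.66 [ 0.6859 -0.2136  0.0172]
   tri [ 0.6931 -0.2017  0.0048]
relay scene [180.9 244.9] 0.57 [0.6722 0.2579 0.0038]
relay side [265.9 159.1] 0.37 [0.6735 0.2372 0.0103]
[ 0.1643 -0.6547  0.2313] [[ 0.9699  0.2433 -0.    ]
 [ 0.2433 -0.9699 -0.    ]
 [-0.      0.     -1.    ]] 0.998487702583747 1.65
```

View pics/both.png

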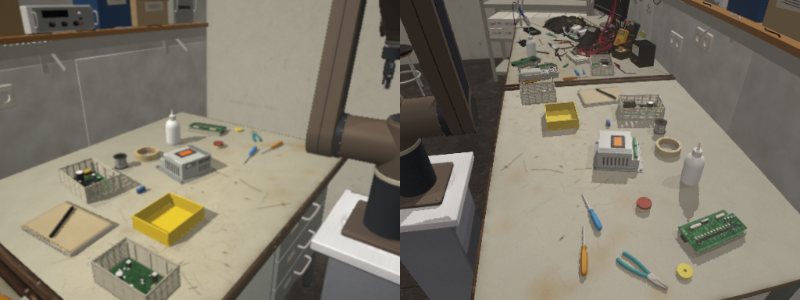

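View pics/scene0.png

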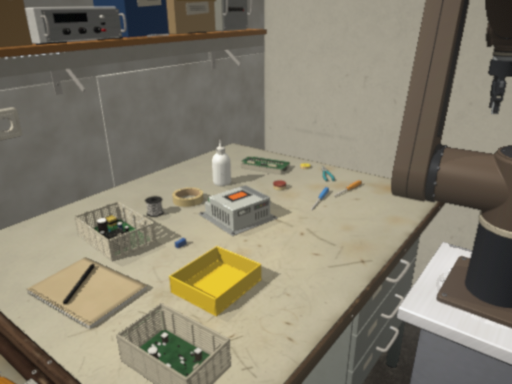

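```bash
cat > to.py <<'E'
import sys
from h import *
# x y z psi_deg -> shift/turn from measured pose
def to(x,y,z,psi):
    s=ctrl.get_state();M=R.from_quat(s['tcp_rot']).as_matrix();p0=np.array(s['eef_pos'])
    d=M.T@(np.array([x,y,z])-p0);c=np.degrees(np.arctan2(M[1,0],M[0,0]))
    print('t',round(s['time'],2),'now',p0.round(4),'psi',round(c,2),'tilt',M[:,2].round(4),'shift',d.round(4),'turn',round((c-psi+180)%360-180,2),'op',round(s['opening'],3),'ff',s['finger_force'],'F',np.round(s['contact_force'],1))
if __name__=='__main__':to(*map(float,sys.argv[1:]))
E
python3 -m inch '[[0,0.409,-0.2325,0,-76],[0,0.409,-0.2325,0,-76],[0,0.409,-0.2325,0,-76],[0,0.409,-0.2325,0,-76],[0,0.409,-0.2325,0,-76]]'; python3 to.py 0.5 -0.33 0.23 90
cat > ctl.py <<'E'
from h import *
np.set_printoptions(precision=4,suppress=True)
for n in('scene','side'):
    c=cam(n);X=cloud(c).reshape(-1,3)
    m=(c['p']['depth'].reshape(-1)>0)&(abs(X[:,0]-.66)<.13)&(abs(X[:,1]-.045)<.12)
    P=X[m];t=P[(P[:,2]>.058)&(P[:,2]<.075)]
    r=cv2.minAreaRect(t[:,:2].astype(np.float32)*1000);print(n,len(t),'top z',np.median(t[:,2]),r)
    b=X[(c['p']['depth'].reshape(-1)>0)&(abs(X[:,0]-.5)<.1)&(abs(X[:,1]-.32)<.11)]
    w=b[(b[:,2]>.034)&(b[:,2]<.05)];r=cv2.minAreaRect(w[:,:2].astype(np.float32)*1000);print('  bin',np.median(w[:,2]),r)
E
python3 ctl.py
```

```text
time: 2.07
eef_pos: [0.3159, -0.5094, 0.2315]
tcp_rot: [0.906, 0.424, 0.0, 0.0]
contact_force: [0.1, -0.6, -0.6]
opening: 0.99
finger_force: 0.0
t 2.07 now [ 0.3159 -0.5094  0.2315] psi 50.21 tilt [ 2.e-04 -3.e-04 -1.e+00] shift [0.2556 0.0267 0.0015] turn -39.79 op 0.99 ff 0.0 F [ 0.1 -0.6 -0.6]
scene 887 top z 0.06366404985703644 ((653.9429931640625, 47.40909194946289), (134.10446166992188, 119.000244140625), 76.46725463867188)
  bin 0.03918566241226029 ((490.267578125, 325.2393493652344), (132.42050170898438, 154.02896118164062), 0.19390064477920532)
side 1306 top z 0.06642093802331794 ((653.6127319335938, 43.667964935302734), (137.29791259765625, 114.29400634765625), 76.8929672241211)
  bin 0.0399913362535812 ((491.3896484375, 322.90447998046875), (130.8144989013672, 157.4087677001953), 0.5137647390365601)
```

```bash
python3 -m inch '[[0,0.256,0.027,0.03,-40],[0,0.256,0.027,0.03,-40],[0,0.256,0.027,0.03,-40],[0,0.256,0.027,0.03,-40],[0,0.256,0.027,0.03,-40]]' >/dev/null;  python3 to.py 0.5 -0.33 0.2 90
```

```text
t 2.58 now [ 0.4649 -0.3667  0.2073] psi 85.94 tilt [ 4.e-04 -9.e-04 -1.e+00] shift [0.0391 0.0324 0.0073] turn -4.06 op 1.001 ff 0.0 F [ 0.1 -0.4 -0.5]
```

```bash
python3 -m inch '[[0,0.055,0.004,0.00,-7],[0,0.055,0.004,0.00,-7],[0,0.055,0.004,0.00,-7]]' >/dev/null;  python3 to.py 0.5 -0.33 0.2 90
cat > drv.py <<'E'
import sys
from h import *
np.set_printoptions(precision=4,suppress=True)
c=cam('wrist');save(c,sys.argv[1])
for q in('driver_amber','driver_tip','driver_blue'):
    r=ctrl.tip_of(q,c['p'])
    for k in r[:2]:print(q,k,atz(c,k['at'],.006),dep(c,k['at']))
X=cloud(c);hsv=cv2.cvtColor(c['p']['pixels'],cv2.COLOR_RGB2HSV)
m=(hsv[...,0]>8)&(hsv[...,0]<22)&(hsv[...,1]>170)&(hsv[...,2]>60)&(c['p']['depth']>0)
n,l,st,_=cv2.connectedComponentsWithStats(m.astype(np.uint8));k=1+st[1:,4].argmax();print('comps',st[1:][st[1:,4]>30])
P=X[l==k];r=cv2.minAreaRect(P[:,:2].astype(np.float32)*1000);print('handle',r,'z',np.percentile(P[:,2],[5,50,95,99]))
E
python3 drv.py w1.png
```

```text
t 2.83 now [ 0.4726 -0.3102  0.207 ] psi 92.81 tilt [-6.e-04  8.e-04 -1.e+00] shift [-0.0211  0.0264  0.0069] turn 2.81 op 0.995 ff 0.0 F [0.  1.  0.7]
driver_amber {'at': [269.0, 163.9], 'score': 0.96} [ 0.4914 -0.3124  0.006 ] [ 0.4908 -0.3103  0.0153]
driver_tip {'at': [283.3, 91.5], 'score': 0.94} [ 0.5009 -0.2378  0.006 ] [ 0.5013 -0.2378  0.0021]
driver_blue {'at': [314.3, 46.6], 'score': 0.77} [ 0.5279 -0.194   0.006 ] [ 0.5264 -0.1951  0.0147]
comps [[255 173  10  28  83]
 [252 202   5  12  32]]
handle ((481.8206481933594, -336.47705078125), (30.884065628051758, 4.115825653076172), 79.93834686279297) z [0.0111 0.0136 0.0168 0.0179]
```

```bash
python3 - <<'E'
import cv2
i=cv2.imread('pics/w1.png');cv2.imwrite('pics/w1c.png',cv2.resize(i[20:260,180:400],None,fx=2.5,fy=2.5,interpolation=cv2.INTER_CUBIC))
E
python3 - <<'E'
import cv2,numpy as np
i=cv2.imread('pics/w1.png');h=cv2.cvtColor(i,cv2.COLOR_BGR2HSV)
for v in range(85,260,8):
    r=h[v,230:310];k=(r[:,1]>110);w=np.where(k)[0]+230
    print(v,(w.min(),w.max(),len(w)) if len(w) else None,end=' ')
E
```

```text
85 None 93 None 101 None 109 None 117 None 125 None 133 None 141 None 149 None 157 None 165 (np.int64(263), np.int64(276), 14) 173 (np.int64(262), np.int64(273), 12) 181 (np.int64(258), np.int64(274), 17) 189 (np.int64(256), np.int64(272), 17) 197 (np.int64(254), np.int64(271), 18) 205 (np.int64(252), np.int64(269), 18) 213 (np.int64(251), np.int64(267), 17) 221 (np.int64(250), np.int64(265), 16) 229 (np.int64(252), np.int64(261), 10) 237 None 245 None 253 None
```

View pics/w1c.png

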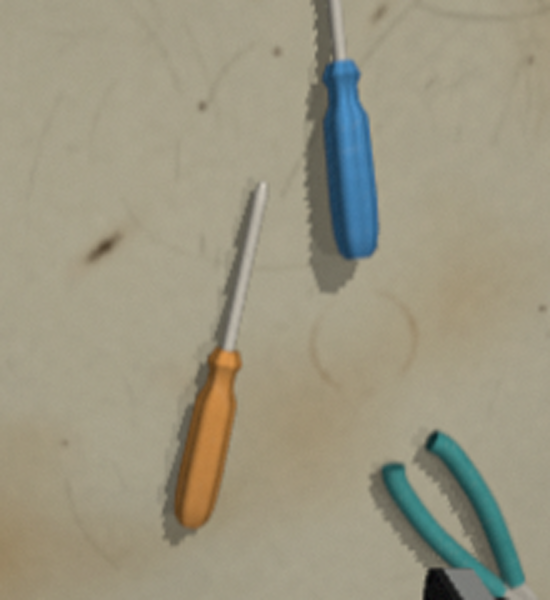

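Run:
```python
from h import *
import to
c=cam('wrist')
P=[atz(c,(u,v),z) for u,v,z in((285,93.6,.006),(263.5,189,.009),(260.5,205,.009),(256.8,230.5,.009))]
for p in P:print(p.round(4),np.linalg.norm((p-P[0])[:2]).round(4))
d=P[-1]-P[0];print('psi',np.degrees(np.arctan2(-d[1],-d[0])))
d=d/np.linalg.norm(d[:2]);t=P[0]+d*.118;print('grasp',t)
to.to(t[0],t[1],.06,np.degrees(np.arctan2(-d[1],-d[0])))
```

```text
[ 0.5026 -0.2446  0.006 ] 0.0
[ 0.4864 -0.3446  0.009 ] 0.1013
[ 0.4841 -0.3631  0.009 ] 0.1199
[ 0.4816 -0.3936  0.009 ] 0.1504
psi 81.97027285303876
grasp [ 0.48609031 -0.36145741  0.00835308]
t 3.08 now [ 0.4717 -0.3146  0.2076] psi 92.54 tilt [ 5.e-04 -1.e-03 -1.e+00] shift [-0.0473  0.0122  0.1477] turn 10.57 op 1.0 ff 0.0 F [ 0.1 -0.7 -0.2]
```

```bash
python3 -m inch '[[0.3,-0.043,0.012,0.03,7],[0.3,-0.043,0.012,0.07,10.5],[0.3,-0.043,0.012,0.107,10.5],[0.3,-0.043,0.012,0.107,10.5],[0.3,-0.043,0.012,0.107,10.5]]' >/dev/null;  python3 to.py 0.487 -0.357 0.1 82; python3 drv.py w2.png;python3 to.py 0.487 -0.357 0.1 82
python3 - <<'E'
import cv2
i=cv2.imread('pics/w2.png');cv2.imwrite('pics/w2c.png',i)
E
```

```text
t 3.5 now [ 0.4839 -0.3547  0.0971] psi 82.08 tilt [-0.0053  0.0054 -1.    ] shift [-0.0018  0.0034 -0.0029] turn 0.08 op 0.7 ff 0.0 F [ 0.4 -0.2  0.3]
driver_amber {'at': [254.5, 132.6], 'score': 0.7} [ 0.4915 -0.3108  0.006 ] [ 0.4917 -0.3096  0.0152]
driver_tip {'at': [252.1, 14.8], 'score': 0.58} [ 0.5003 -0.2351  0.006 ] [ 0.5004 -0.2342  0.0014]
comps [[247 129   5  17  33]
 [244 151   7  42 135]
 [261 150   6  43 107]
 [244 194   4  16  44]
 [244 214   5  20  37]]
handle ((482.1400146484375, -336.38916015625), (29.887022018432617, 3.331026077270508), 77.67517852783203) z [0.0125 0.0148 0.0172 0.0178]
t 3.7 now [ 0.4877 -0.3569  0.104 ] psi 82.19 tilt [ 0.0044 -0.0045 -1.    ] shift [-0.0002 -0.0007  0.004 ] turn 0.19 op 0.698 ff 0.0 F [ 0.6 -0.3  0.4]
```

View pics/w2.png

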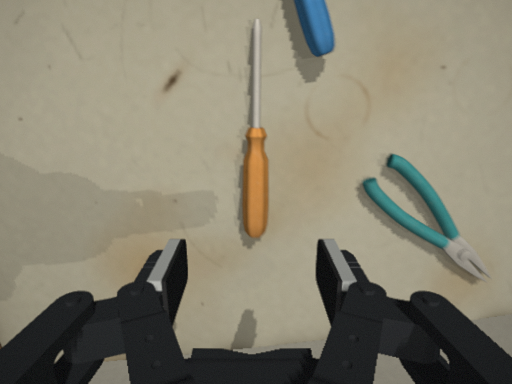

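```bash
cat > drv2.py <<'E'
from h import *
import to
c=cam('wrist');h=cv2.cvtColor(c['p']['pixels'],cv2.COLOR_RGB2HSV)
m=((h[...,0]>6)&(h[...,0]<22)&(h[...,1]>120)).astype(np.uint8)
n,l,st,ce=cv2.connectedComponentsWithStats(m);k=1+st[1:,4].argmax();print(st[k])
v,u=np.where(l==k);row=lambda r:u[v==r].mean()
a,b=v.min()+12,v.max()-12
A=atz(c,(row(a),a),.009);B=atz(c,(row(b),b),.009);E=atz(c,(row(v.max()),v.max()+.5),.009)
d=(A-B)[:2];d/=np.linalg.norm(d);psi=np.degrees(np.arctan2(d[1],d[0]))
t=ctrl.tip_of('driver_tip',c['p'])
if t: T=atz(c,t[0]['at'],.006);print('tip',T,t[0]['at'],'len',np.linalg.norm((T-E)[:2]))
G=E[:2]+d*.032;print('A',A,'B',B,'end',E,'G',G)
to.to(G[0],G[1],.003,psi)
E
python3 drv2.py
```

```text
[ 235  122   25  108 2309]
tip [ 0.5020307  -0.23558007  0.006     ] [247.3, 13.0] len 0.15415560957333238
A [ 0.49146096 -0.31472736  0.009     ] B [ 0.48185538 -0.37780279  0.009     ] end [ 0.48116105 -0.38831647  0.009     ] G [ 0.4859787 -0.3566812]
t 3.8 now [ 0.4875 -0.3563  0.1034] psi 82.22 tilt [ 0.0037 -0.0039 -1.    ] shift [-0.0002 -0.0019  0.1004] turn 0.88 op 0.697 ff 0.0 F [-0.7 -0.5 -0.8]
```

```bash
python3 -m inch '[[0.3,0,-0.002,0.04,1],[0.3,0,-0.002,0.07,1],[0.3,0,-0.002,0.09,1],[0.3,0,-0.002,0.1,1],[0.3,0,-0.002,0.1,1]]' 60 >/dev/null;python3 to.py 0.486 -0.3567 0.003 81.3;  python3 -m inch '[[0.9,0,0,0,0],[1,0,0,0,0],[1,0,0,0,0],[1,0,0,0,0],[1,0,0,0,0]]' 60; python3 to.py 0.486 -0.3567 0.003 81.3
```

```text
t 4.22 now [ 0.4834 -0.3538 -0.0012] psi 81.22 tilt [-0.0022  0.0023 -1.    ] shift [-0.0024  0.003  -0.0043] turn -0.08 op 0.695 ff 0.0 F [-0.1  0.7 -1.1]
time: 4.63
eef_pos: [0.4856, -0.3563, 0.0027]
tcp_rot: [0.759, 0.651, 0.0, 0.002]
contact_force: [0.5, 0.5, 6.8]
opening: 0.202
finger_force: 62.4
t 4.63 now [ 0.4856 -0.3563  0.0027] psi 81.21 tilt [ 0.0031 -0.0032 -1.    ] shift [-0.0003  0.0004 -0.0003] turn -0.09 op 0.202 ff 62.363905906677246 F [0.5 0.5 6.8]
```

```bash
python3 -m inch '[[1,0,0,-0.03,0],[1,0,0,-0.07,0],[1,0,0,-0.11,0],[1,0,0,-0.15,5],[1,0,0,-0.18,10]]' 100; python3 to.py 0.56 0.06 0.24 -13.3
```

```text
time: 5.05
eef_pos: [0.4848, -0.3555, 0.1844]
tcp_rot: [0.814, 0.58, 0.0, 0.002]
contact_force: [0.4, -0.1, -1.0]
opening: 0.194
finger_force: 100.9
t 5.05 now [ 0.4848 -0.3555  0.1844] psi 70.97 tilt [ 0.003  -0.0031 -1.    ] shift [ 0.4172 -0.0642 -0.0567] turn 84.27 op 0.194 ff 100.939328991808 F [ 0.4 -0.1 -1. ]
```

```bash
python3 -m inch '[[1,0.417,-0.064,-0.056,84.3],[1,0.417,-0.064,-0.056,84.3],[1,0.417,-0.064,-0.056,84.3],[1,0.417,-0.064,-0.056,84.3],[1,0.417,-0.064,-0.056,84.3]]'|tail -1; python3 to.py 0.56 0.06 0.24 -13.3
```

```text
finger_force: 101.0
t 5.47 now [ 0.5189 -0.1578  0.207 ] psi 36.45 tilt [ 4.e-04 -1.e-04 -1.e+00] shift [ 0.1625 -0.1507 -0.033 ] turn 49.75 op 0.196 ff 100.96658295951784 F [ 0.6  0.1 -0.2]
```

```bash
python3 -m inch '[[1,0.163,-0.151,-0.033,50],[1,0.163,-0.151,-0.033,50],[1,0.163,-0.151,-0.033,50],[1,0.163,-0.151,-0.033,50],[1,0.163,-0.151,-0.033,50]]'|tail -1; python3 to.py 0.56 0.06 0.24 -13.3
```

```text
finger_force: 101.0
t 5.88 now [0.5529 0.0268 0.235 ] psi 3.88 tilt [ 4.e-04 -1.e-04 -1.e+00] shift [ 0.0093 -0.0326 -0.005 ] turn 17.18 op 0.196 ff 100.96547448076308 F [ 0.5 -0.5 -1.8]
```

```bash
python3 -m inch '[[1,0.0,0,0,7],[1,0,0,0,14],[1,0.0,0.0,0,14],[1,0.0,0.0,0,14],[1,0.0,0.0,0,14]]'|tail -1; python3 to.py 0.56 0.06 0.24 -13.3
cat > w.py <<'E'
from h import *
np.set_printoptions(precision=4,suppress=True)
c=cam('wrist');save(c,'w3.png');X=cloud(c)
ok=c['p']['depth']>0
m=ok&(abs(X[...,2]-.066)<.006)&(X[...,0]>.56)&(X[...,0]<.76)&(X[...,1]>-.05)&(X[...,1]<.15)
P=X[m];print(len(P),np.median(P[:,2]),cv2.minAreaRect(P[:,:2].astype(np.float32)*1000))
C={'w':c,'s':cam('scene'),'d':cam('side')}
save(C['s'],'s3.png');save(C['d'],'d3.png')
for q,z in(('bay',.066),('pack',.028),('slot',.05),('controller',0),('driver_tip',.2)):
  ob=[]
  for n in C:
    r=ctrl.tip_of(q,C[n]['p'])
    if r:print(q,n,r[0],atz(C[n],r[0]['at'],z)); ob.append((C[n],r[0]['at']))
  if len(ob)>1:print('  tri',tri(ob))
E
python3 w.py
```

```text
finger_force: 101.0
t 6.3 now [0.553  0.0246 0.2343] psi -9.68 tilt [-2.e-04  1.e-04 -1.e+00] shift [ 0.0009 -0.036  -0.0057] turn 3.62 op 0.193 ff 100.96090130042285 F [0.  0.  0.2]
16714 0.06751221994354636 ((652.6187133789062, 45.42985916137695), (130.9092254638672, 111.78976440429688), 76.85896301269531)
bay w {'at': [439.4, 143.9], 'score': 0.47} [ 0.5464 -0.1574  0.066 ]
bay s {'at': [239.3, 193.1], 'score': 0.64} [0.6674 0.0302 0.066 ]
bay d {'at': [279.8, 181.4], 'score': 0.83} [0.6668 0.0382 0.066 ]
  tri [ 0.6288 -0.0373  0.119 ]
pack w {'at': [214.4, 55.8], 'score': 0.76} [0.6626 0.0429 0.028 ]
pack s {'at': [238.1, 205.4], 'score': 0.57} [0.67   0.0341 0.028 ]
pack d {'at': [283.7, 194.5], 'score': 0.73} [0.6775 0.0277 0.028 ]
  tri [0.6704 0.0367 0.0261]
slot w {'at': [178.4, 123.5], 'score': 0.66} [0.6053 0.0879 0.05  ]
slot s {'at': [242.6, 211.5], 'score': 0.66} [0.6062 0.0911 0.05  ]
slot d {'at': [256.3, 179.6], 'score': 0.84} [0.6105 0.0783 0.05  ]
  tri [0.6089 0.0869 0.0465]
controller w {'at': [29.8, 84.6], 'score': 0.74} [0.674 0.255 0.   ]
controller s {'at': [237.3, 216.6], 'score': 0.71} [0.6623 0.0483 0.    ]
controller d {'at': [278.9, 202.0], 'score': 0.92} [0.6665 0.0314 0.    ]
  tri [0.655  0.1204 0.0273]
driver_tip w {'at': [179.4, 102.7], 'score': 0.5} [0.6255 0.0502 0.2   ]
driver_tip s {'at': [278.8, 187.2], 'score': 0.58} [0.4237 0.1882 0.2   ]
driver_tip d {'at': [288.5, 131.2], 'score': 0.76} [0.6894 0.0688 0.2   ]
  tri [0.6164 0.0401 0.1634]
```

View pics/w3.png

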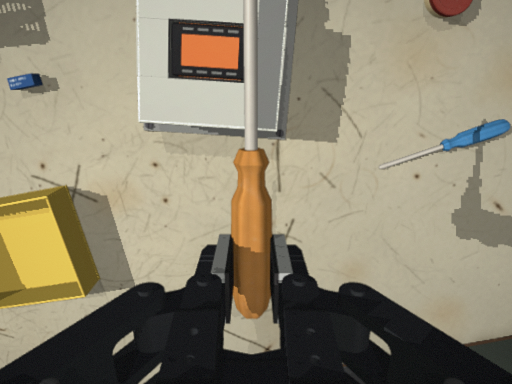

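Run:
```python
from h import *
import to
i=cv2.imread('pics/w3.png');h=cv2.cvtColor(i,cv2.COLOR_BGR2HSV)
c=cam('wrist');M=R.from_quat(ctrl.get_state()['tcp_rot']).as_matrix();p=np.array(ctrl.get_state()['eef_pos'])
for v in (170,200,220,230): # handle
    u=np.where(h[v,200:300,1]>120)[0]+200;q=M.T@(atz(c,(u.mean(),v),p[2]+.006)-p);print('handle',v,u.min(),u.max(),q.round(4))
g=i[:,235:270].astype(int)
for v in(4,90,135):
    print(v,g[v].sum(1)//3)
to.to(.4704,.1176,.15,-13.14)
```

```text
handle 170 237 264 [ 0.0409 -0.0002 -0.006 ]
handle 200 232 270 [ 0.0274 -0.     -0.006 ]
handle 220 232 270 [ 0.018 -0.    -0.006]
handle 230 231 270 [ 0.0131 -0.0002 -0.006 ]
4 [196 196 196 197 195 196 197 194 167 169 186 205 216 220 205 190 173 157
 141 125 108  99 140 182 148 127 127 126 124 125 125 126 126 126 126]
90 [202 200 200 199 201 201 199 201 195 175 182 200 212 215 211 198 183 171
 157 135 116 103 106 126 127 125 125 126 126 127 127 127 127 127 127]
135 [ 88  86  86  87  86  86  84  82  87 122 183 196 207 210 209 197 188 177
 162 140 121 107  93  88  85  86  85  86  85  86  86  85  85  87  85]
t 7.25 now [0.5532 0.0249 0.2345] psi -9.8 tilt [-0.  0. -1.] shift [-0.0974 -0.0772  0.0845] turn 3.34 op 0.192 ff 100.96086933743209 F [-0.5  0.3  0. ]
```

```bash
python3 -m inch '[[1,-0.03,-0.02,0.01,1],[1,-0.06,-0.045,0.03,2],[1,-0.0974,-0.0772,0.06,3.34],[1,-0.0974,-0.0772,0.0845,3.34],[1,-0.0974,-0.0772,0.0845,3.34]]'|tail -1;python3 -m inch '[[1,0,0,0.04,0],[1,0,0,0.08,0],[1,0,0,0.1,0],[1,0,0,0.1035,0],[1,0,0,0.1035,0]]'|tail -1;python3 -m inch '[[1,0,0,0,0],[1,0,0,0,0]]'; python3 to.py .4704 .1176 .0467 -13.14
```

```text
finger_force: 101.0
finger_force: 100.9
time: 8.25
eef_pos: [0.4729, 0.1174, 0.0491]
tcp_rot: [0.993, -0.115, 0.003, -0.0]
contact_force: [-0.2, -0.5, -0.6]
opening: 0.192
finger_force: 101.0
t 8.25 now [0.4729 0.1174 0.0491] psi -13.16 tilt [ 5.1e-03  1.0e-04 -1.0e+00] shift [-0.0025  0.0004  0.0024] turn -0.02 op 0.192 ff 100.9586254041642 F [-0.2 -0.5 -0.6]
```

```bash
python3 -m inch '[[1,0,0,0,0],[1,0,0,0,0]]'>/dev/null
python3 - <<'E'
from h import *
import to
np.set_printoptions(precision=4,suppress=True)
C={n:cam(n) for n in('scene','side')}
for q in('driver_tip','slot'):
  ob=[]
  for n in C:
    r=ctrl.tip_of(q,C[n]['p'])
    if r:print(q,n,r[0]);ob.append((C[n],r[0]['at']))
  if len(ob)>1:print('  tri',tri(ob))
to.to(.4704,.1176,.0467,-13.14)
a=C['scene']['p']['pixels'][160:260,190:310];b=C['side']['p']['pixels'][130:230,190:310]
cv2.imwrite('pics/tip.png',cv2.resize(np.hstack([a,b]),(800,333),interpolation=cv2.INTER_CUBIC)[...,::-1])
E
```

```text
driver_tip scene {'at': [245.6, 214.1], 'score': 0.46}
driver_tip side {'at': [248.4, 178.4], 'score': 0.56}
  tri [0.5922 0.0939 0.0465]
slot scene {'at': [242.9, 209.4], 'score': 0.75}
slot side {'at': [255.6, 179.1], 'score': 0.8}
  tri [0.6106 0.0823 0.0503]
t 8.72 now [0.4704 0.1176 0.0466] psi -13.14 tilt [ 0.0002  0.     -1.    ] shift [ 0.      0.     -0.0001] turn 0.0 op 0.193 ff 100.95587530173361 F [ 0.1 -0.2 -1.4]
```

View pics/tip.png

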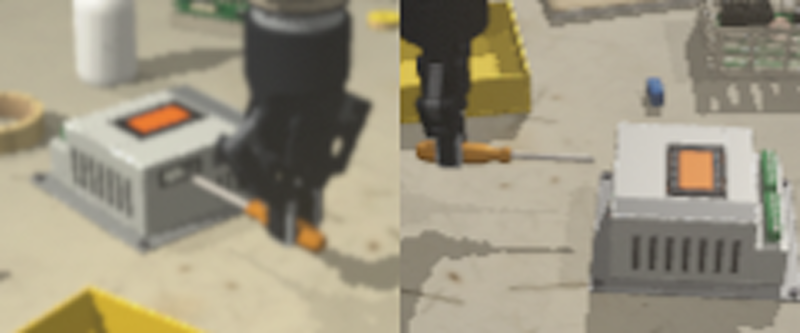

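```bash
python3 -m inch '[[1,0.008,0,0,0],[1,0.014,0,0,0],[1,0.016,0,0,0],[1,0.018,0,0,0],[1,0.019,0,0,0]]'|grep -E "pos|contact";python3 -m inch '[[1,0.001,0,0,0],[1,0.002,0,0,0],[1,0.003,0,0,0],[1,0.004,0,0,0],[1,0.005,0,0,0]]'|grep -E "pos|contact";python3 to.py .4704 .1176 .0467 -13.14
```

```text
eef_pos: [0.4893, 0.1131, 0.0464]
contact_force: [-0.1, -0.0, -0.7]
eef_pos: [0.4938, 0.1121, 0.0464]
contact_force: [-0.2, -0.4, -0.7]
t 9.55 now [0.4938 0.1121 0.0464] psi -13.14 tilt [-0. -0. -1.] shift [-0.024  -0.     -0.0003] turn 0.0 op 0.191 ff 100.95458272844553 F [-0.2 -0.4 -0.7]
```

```bash
for i in 1 2; do python3 -m inch '[[1,0.001,0,0,0],[1,0.002,0,0,0],[1,0.003,0,0,0],[1,0.004,0,0,0],[1,0.005,0,0,0]]'|grep -E "pos|contact"; done; python3 to.py .4704 .1176 .0467 -13.14
```

```text
eef_pos: [0.4987, 0.1109, 0.0465]
contact_force: [-0.9, 0.2, -0.9]
eef_pos: [0.5036, 0.1098, 0.0464]
contact_force: [0.1, 0.8, -0.2]
t 10.38 now [0.5036 0.1098 0.0464] psi -13.14 tilt [-0.  0. -1.] shift [-0.0341 -0.     -0.0003] turn -0.0 op 0.191 ff 100.95522145740688 F [ 0.1  0.8 -0.2]
```

```bash
for i in 1 2; do python3 -m inch '[[1,0.001,0,0,0],[1,0.002,0,0,0],[1,0.003,0,0,0]]'|grep -E "pos|contact"; done; python3 to.py .4704 .1176 .0467 -13.14
```

```text
eef_pos: [0.5065, 0.1091, 0.0465]
contact_force: [0.7, 0.3, -0.5]
eef_pos: [0.5094, 0.1085, 0.0464]
contact_force: [0.1, 0.4, -0.4]
t 10.88 now [0.5094 0.1085 0.0464] psi -13.14 tilt [-0.  0. -1.] shift [-0.0401 -0.     -0.0003] turn -0.0 op 0.19 ff 100.95602276735008 F [ 0.1  0.4 -0.4]
```

```bash
for i in 1 2 3 4; do python3 -m inch '[[1,0.001,0,0,0],[1,0.002,0,0,0]]'|grep -E "pos|contact"; done; python3 to.py .4704 .1176 .0467 -13.14
```

```text
eef_pos: [0.5112, 0.108, 0.0464]
contact_force: [-1.6, 0.5, -0.3]
eef_pos: [0.5122, 0.1078, 0.046]
contact_force: [-3.4, 1.8, 1.1]
eef_pos: [0.5132, 0.1075, 0.0457]
contact_force: [-6.4, 1.8, 2.4]
eef_pos: [0.5147, 0.1071, 0.0455]
contact_force: [-6.7, 2.9, 2.8]
t 11.55 now [0.5147 0.1071 0.0455] psi -13.12 tilt [-6.3e-03  6.0e-04 -1.0e+00] shift [-0.0455 -0.0001 -0.0009] turn 0.02 op 0.19 ff 101.45512660034001 F [-6.7  2.9  2.8]
```

```bash
for i in 1 ; do python3 -m inch '[[1,0.0,0,-0.0015,0],[1,0.001,0,-0.002,0]]'|grep -E "pos|contact"; python3 -m inch '[[1,0.001,0,0,0],[1,0.001,0,0,0]]'|grep -E "pos|contact"; done; python3 to.py .4704 .1176 .0467 -13.14
```

```text
eef_pos: [0.5151, 0.1069, 0.0472]
contact_force: [-8.2, 2.1, 0.0]
eef_pos: [0.5159, 0.1068, 0.047]
contact_force: [-6.4, 1.5, 0.6]
t 11.88 now [0.5159 0.1068 0.047 ] psi -13.12 tilt [-8.4e-03  8.0e-04 -1.0e+00] shift [-0.0467 -0.0002  0.0007] turn 0.02 op 0.191 ff 101.20165379717946 F [-6.4  1.5  0.6]
```

```bash
for i in 1 2; do python3 -m inch '[[1,0.0005,0,-0.0003,0],[1,0.001,0,-0.0003,0]]'|grep -E "pos|contact"; done
cat > chk.py <<'E'
from h import *
import to
c=cam('side');X=cloud(c);m=(c['p']['depth']>0)&(abs(X[...,0]-.665)<.025)&(abs(X[...,1]-.04)<.035)
print('bay z pct',np.percentile(X[m][:,2],[10,50,90,98]).round(4));to.to(.4704,.1176,.0467,-13.14)
E
python3 chk.py
```

```text
eef_pos: [0.5163, 0.1066, 0.0471]
contact_force: [-7.6, 2.1, 1.6]
eef_pos: [0.517, 0.1065, 0.0472]
contact_force: [-8.9, 3.2, 1.1]
bay z pct [0.066  0.0677 0.0693 0.0699]
t 12.27 now [0.5172 0.1064 0.0472] psi -13.12 tilt [-1.000e-02  9.000e-04 -9.999e-01] shift [-0.0481 -0.0003  0.001 ] turn 0.02 op 0.191 ff 101.19254630059004 F [-7.6  2.2  0.2]
```

```bash
for i in 1 2; do python3 -m inch '[[1,0.0005,0,-0.0003,0],[1,0.0008,0,-0.0003,0]]'|grep -E "pos|contact"; done; python3 chk.py
```

```text
eef_pos: [0.5182, 0.1062, 0.0476]
contact_force: [-6.8, 2.3, -0.4]
eef_pos: [0.5187, 0.106, 0.0477]
contact_force: [-6.4, 2.3, -0.0]
bay z pct [0.0671 0.0918 0.0934 0.0941]
t 12.65 now [0.5187 0.106  0.0477] psi -13.12 tilt [-1.000e-02  9.000e-04 -9.999e-01] shift [-0.0497 -0.0003  0.0015] turn 0.02 op 0.196 ff 101.06675265356898 F [-8.1  2.2 -0.5]
```

```bash
python3 -m inch '[[1,-0.01,0,0,0],[1,-0.025,0,0,0],[1,-0.045,0,0,0],[1,-0.065,0,0,0],[1,-0.072,0,0,0]]'|grep -E "pos|contact";python3 -m inch '[[1,-0.0,0,-0.02,0],[1,0,0,-0.04,0],[1,0,0,-0.04,0]]'|grep -E "pos|contact"; python3 to.py .455 -.05 .06 77
```

```text
eef_pos: [0.4505, 0.1221, 0.0493]
contact_force: [-1.2, -0.3, -0.5]
eef_pos: [0.4565, 0.1219, 0.0941]
contact_force: [0.6, 0.4, -0.5]
t 13.32 now [0.4565 0.1219 0.0941] psi -13.13 tilt [ 1.110e-02  2.000e-04 -9.999e-01] shift [0.0373 0.1678 0.034 ] turn -90.13 op 0.195 ff 100.97605210728943 F [ 0.6  0.4 -0.5]
```

```bash
for i in 1; do python3 -m inch '[[1,0.0,0.03,0,-7],[1,0.0,0.06,0,-14],[1,0.01,0.09,0,-21],[1,0.02,0.12,0,-28],[1,0.03,0.15,0,-35]]'>/dev/null; done; python3 to.py .455 -.05 .06 77
```

```text
t 13.73 now [ 0.448  -0.0298  0.0897] psi 20.47 tilt [ 0.0025 -0.001  -1.    ] shift [-0.0005  0.0213  0.0297] turn -56.53 op 0.194 ff 100.96955356188118 F [ 0.3 -0.3 -0.5]
```

```bash
python3 -m inch '[[1,0.0,0.01,0,-7],[1,0.0,0.01,0,-14],[1,0.0,0.01,0,-21],[1,0.0,0.01,0,-28],[1,0.0,0.01,0,-35]]'>/dev/null;  python3 -m inch '[[1,0.0,0.0,0.01,-7],[1,0.0,0.0,0.02,-14],[1,0.0,0.0,0.03,-21],[1,0.0,0.0,0.03,-21]]'>/dev/null;python3 to.py .46 -.05 .02 77
```

```text
t 14.48 now [ 0.4499 -0.0376  0.0576] psi 76.22 tilt [-2.3e-03  4.0e-04 -1.0e+00] shift [-0.0096  0.0129  0.0376] turn -0.78 op 0.194 ff 100.97315166145563 F [ 0.3 -0.1 -1.5]
```

Fine spot; lower to the bench gently.

```bash
python3 -m inch '[[1,0.0,0.008,0.02,0],[1,0.0,0.008,0.035,0],[1,0,0.008,0.042,0],[1,0,0.008,0.046,0],[1,0,0.008,0.046,0]]'|grep -E "pos|contact";python3 -m inch '[[1,0.0,0.0,0.002,0],[1,0.0,0.0,0.003,0],[1,0,0.0,0.003,0]]'|grep -E "pos|contact";python3 -m inch '[[1,0.0,0.0,0,0],[1,0.0,0.0,0,0]]'|grep -E "pos|contact"
```

```text
eef_pos: [0.4582, -0.0395, 0.0131]
contact_force: [-0.5, 0.2, 0.1]
eef_pos: [0.4591, -0.0396, 0.0112]
contact_force: [0.0, 0.5, -0.8]
eef_pos: [0.459, -0.0396, 0.0111]
contact_force: [-0.5, 0.2, -0.6]
```

```bash
python3 -m inch '[[1,0.0,0.0,0.003,0],[1,0.0,0.0,0.005,0],[1,0,0.0,0.006,0],[1,0,0.0,0.006,0]]'|grep -E "pos|contact";python3 -m inch '[[1,0.0,0.0,0.001,0],[1,0.0,0.0,0.002,0],[1,0.0,0.0,0.002,0]]'|grep -E "pos|contact"
```

```text
eef_pos: [0.4583, -0.0394, 0.0042]
contact_force: [-0.4, 0.2, -0.2]
eef_pos: [0.4588, -0.0395, 0.0029]
contact_force: [-0.2, 0.1, 1.5]
```

```bash
python3 -m inch '[[0.65,0.0,0.0,0,0],[0.6,0.0,0.0,0,0],[0.5,0,0.0,0,0],[0.5,0,0.0,0,0]]'|grep -E "pos|contact|opening";python3 -m inch '[[0.5,0.0,0.0,-0.03,0],[0.5,0.0,0.0,-0.07,0],[0.5,0.0,0.0,-0.11,0],[0.4,0.0,0.0,-0.15,0],[0.3,0.0,0.0,-0.18,0]]'|grep -E "pos|contact"; python3 to.py .61 -.02 .22 76.86
```

```text
eef_pos: [0.4586, -0.0395, 0.0026]
contact_force: [1.0, -0.4, -0.4]
opening: 0.502
eef_pos: [0.4594, -0.0397, 0.1863]
contact_force: [0.9, -0.6, -0.6]
t 16.65 now [ 0.4594 -0.0397  0.1863] psi 76.13 tilt [ 0.0039 -0.0012 -1.    ] shift [ 0.0552  0.1416 -0.0332] turn -0.73 op 0.697 ff 0.0 F [ 0.9 -0.6 -0.6]
```

```bash
python3 -m inch '[[0.3,0.02,0.035,-0.04,-0.7],[0.3,0.05,0.07,-0.05,-0.7],[0.3,0.08,0.11,-0.05,-0.7],[0.3,0.10,0.15,-0.05,-0.7],[0.3,0.1,0.185,-0.05,-0.7]]'>/dev/null; python3 -m inch '[[0.2,0,0,0,0],[0.2,0,0,0,0],[0.2,0,0,0,0],[0.2,0,0,0,0]]'>/dev/null
cat > pk.py <<'E'
from h import *
import to,sys
np.set_printoptions(precision=4,suppress=True)
c=cam('wrist');save(c,sys.argv[1]);X=cloud(c)
m=(c['p']['depth']>0)&(X[...,2]>.08)&(X[...,2]<.105)&(abs(X[...,0]-.665)<.07)&(abs(X[...,1]-.04)<.07)
P=X[m];r=cv2.minAreaRect(P[:,:2].astype(np.float32)*1000);print(len(P),P[:,2].min(),np.median(P[:,2]),P[:,2].max(),r)
w,h=r[1];a=r[2] if w>h else r[2]+90
a=a if a>0 else a+180
C={'w':c,'s':cam('scene'),'d':cam('side')};ob=[]
for n in C:
    for q,z in(('pack',.054),):
        t=ctrl.tip_of(q,C[n]['p'])
        if t:print(n,q,t[0],atz(C[n],t[0]['at'],z))
        t=ctrl.spot_in(q,C[n]['p'])
        if t:print(n,'spot',t[0],atz(C[n],t[0]['at'],.092));ob.append((C[n],t[0]['at']))
if len(ob)>1:print('tri spot',tri(ob))
print('long axis',a);to.to(r[0][0]/1000,r[0][1]/1000,.14,a)
E
python3 pk.py w4.png
```

```text
4087 0.08006719369314419 0.09328816773531728 0.09658842740560164 ((663.6707153320312, 42.76262664794922), (67.76701354980469, 44.413177490234375), 76.41338348388672)
w pack {'at': [263.2, 134.5], 'score': 0.63} [0.6595 0.0406 0.054 ]
w spot {'at': [265.3, 136.1], 'score': 0.61} [0.6608 0.0442 0.092 ]
s pack {'at': [236.4, 195.1], 'score': 0.67} [0.6826 0.0254 0.054 ]
s spot {'at': [237.0, 188.3], 'score': 0.59} [0.6555 0.0535 0.092 ]
d pack {'at': [281.2, 185.6], 'score': 0.86} [0.6706 0.0348 0.054 ]
d spot {'at': [280.3, 178.3], 'score': 0.74} [0.6613 0.0169 0.092 ]
tri spot [0.6652 0.0395 0.0805]
long axis 76.41338348388672
t 17.85 now [0.6421 0.0132 0.2327] psi 76.81 tilt [ 0.0006 -0.0001 -1.    ] shift [0.0337 0.0142 0.0927] turn 0.4 op 0.799 ff 0.0 F [-0.5 -0.5  0.4]
```

View pics/w4.png

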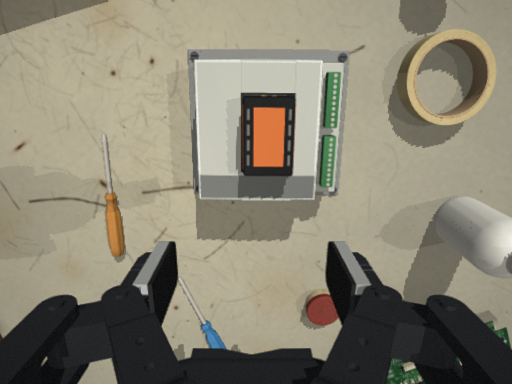

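```bash
python3 -m inch '[[0.2,0.015,0.007,0.03,0],[0.2,0.0337,0.0142,0.06,0],[0.2,0.0337,0.0142,0.09,0],[0.2,0.0337,0.0142,0.12,0],[0.2,0.0337,0.0142,0.14,0]]' 60 >/dev/null;python3 -m inch '[[0.2,0.0,0,0.013,0],[0.2,0,0,0.023,0],[0.2,0,0,0.025,0],[0.2,0,0,0.025,0],[0.2,0,0,0.025,0]]'; python3 to.py .6637 .0428 .067 76.6
```

```text
time: 18.68
eef_pos: [0.665, 0.0426, 0.0691]
tcp_rot: [0.784, 0.621, 0.001, 0.001]
contact_force: [-0.8, -0.3, 0.2]
opening: 0.799
finger_force: 0.0
t 18.68 now [0.665  0.0426 0.0691] psi 76.82 tilt [ 2.9e-03 -3.0e-04 -1.0e+00] shift [-0.0001 -0.0013  0.0021] turn 0.22 op 0.799 ff 0.0 F [-0.8 -0.3  0.2]
```

```bash
python3 -m inch '[[0.35,0.0,0,0,0],[0.45,0,0,0,0],[0.6,0,0,0,0],[0.8,0,0,0,0],[0.8,0,0,0,0]]' 60 ;python3 -m inch '[[0.8,0.0,0,0,0],[0.8,0,0,-0.002,0],[0.8,0,0,-0.004,0],[0.8,0,0,-0.008,0],[0.8,0,0,-0.012,0]]'
```

```text
time: 19.1
eef_pos: [0.6644, 0.0428, 0.0685]
tcp_rot: [0.784, 0.621, 0.001, 0.001]
contact_force: [0.0, 0.9, 3.5]
opening: 0.499
finger_force: 62.5
time: 19.52
eef_pos: [0.6629, 0.0428, 0.0784]
tcp_rot: [0.784, 0.621, -0.001, -0.001]
contact_force: [0.3, 0.0, -1.2]
opening: 0.51
finger_force: 62.1
```

```bash
python3 -m inch '[[0.8,0.0,0,-0.015,0],[0.8,0,0,-0.035,0],[0.8,0,0,-0.06,0],[0.8,0,0,-0.085,0],[0.8,0,0,-0.095,0]]'|tail -2; python3 to.py .492 .323 .16 90
```

```text
opening: 0.5
finger_force: 62.3
t 19.93 now [0.6659 0.0427 0.1801] psi 76.83 tilt [ 7.4e-03 -7.0e-04 -1.0e+00] shift [ 0.2333 -0.2333  0.0186] turn -13.17 op 0.5 ff 62.28499822318554 F [ 0.3 -0.2 -0.7]
```

```bash
python3 -m inch '[[0.8,0.015,-0.015,0,-2],[0.8,0.04,-0.04,0,-5],[0.8,0.065,-0.065,0,-8],[0.8,0.09,-0.09,0,-11],[0.8,0.115,-0.115,0.005,-13.2]]'|tail -1;python3 to.py .492 .323 .16 90
```

```text
finger_force: 62.3
t 20.35 now [0.5775 0.1821 0.1705] psi 90.12 tilt [ 1.9e-03  3.0e-04 -1.0e+00] shift [ 0.1411 -0.0852  0.0104] turn 0.12 op 0.498 ff 62.305804677307606 F [ 0.7  0.4 -1.6]
```

```bash
python3 -m inch '[[0.8,0.03,-0.018,0,0],[0.8,0.06,-0.036,0,0],[0.8,0.09,-0.055,0,0],[0.8,0.115,-0.07,0,0],[0.8,0.13,-0.08,0,0]]'|tail -1;python3 -m inch '[[0.8,0,0,0,0],[0.8,0,0,0,0]]'|tail -1;python3 to.py .492 .323 .08 90
python3 - <<'E'
from h import *
c=cam('wrist');save(c,'w5.png')
X=cloud(c);b=X[(c['p']['depth']>0)&(abs(X[...,0]-.5)<.1)&(abs(X[...,1]-.32)<.11)]
w=b[(b[:,2]>.036)&(b[:,2]<.05)];print(cv2.minAreaRect(w[:,:2].astype(np.float32)*1000))
for n in('scene','side','wrist'):
    d=cam(n);r=ctrl.tip_of('bin',d['p']);print(n,r[:1],atz(d,r[0]['at'],0) if r else '')
E
```

```text
finger_force: 62.3
finger_force: 62.3
t 20.93 now [0.4973 0.3115 0.1694] psi 90.15 tilt [ 0.e+00 -5.e-04 -1.e+00] shift [ 0.0115 -0.0053  0.0894] turn 0.15 op 0.502 ff 62.304807119071484 F [ 0.3 -0.  -2.1]
((489.6722412109375, 324.122802734375), (130.79539489746094, 149.7422637939453), 0.6427724361419678)
scene [{'at': [218.0, 285.8], 'score': 0.66}] [0.4863064  0.32441284 0.        ]
side [{'at': [206.3, 154.0], 'score': 0.89}] [0.48889908 0.31515239 0.        ]
wrist [{'at': [242.2, 155.1], 'score': 0.95}] [0.49002266 0.32245075 0.        ]
```

View pics/w5.png

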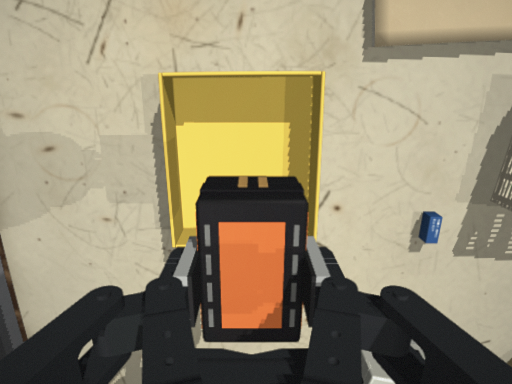

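```bash
python3 -m inch '[[0.8,0.0125,-0.0076,0.02,0],[0.8,0.0125,-0.0076,0.05,0],[0.8,0.0125,-0.0076,0.08,0],[0.8,0.0125,-0.0076,0.11,0],[0.8,0.0125,-0.0076,0.13,0]]'|grep -E 'pos|contact';python3 -m inch '[[0.8,0,0,0.008,0],[0.8,0,0,0.012,0],[0.8,0,0,0.014,0],[0.8,0,0,0.014,0],[0.8,0,0,0.014,0]]'|grep -E 'pos|contact';python3 to.py .4897 .324 .0185 90
```

```text
eef_pos: [0.4892, 0.3223, 0.0362]
contact_force: [-0.6, -0.4, -2.2]
eef_pos: [0.4918, 0.324, 0.0271]
contact_force: [0.7, -0.0, -0.8]
t 22.12 now [0.4918 0.324  0.0271] psi 90.02 tilt [ 0.003   0.0013 -1.    ] shift [ 0.     -0.0021  0.0086] turn 0.02 op 0.502 ff 62.2547260299325 F [ 0.7 -0.  -0.8]
```

```bash
python3 -m inch '[[0.8,0,0,0.003,0],[0.8,0,0,0.005,0],[0.8,0,0,0.006,0],[0.8,0,0,0.006,0],[0.8,0,0,0.006,0]]'|grep -E 'pos|contact';python3 -m inch '[[0.8,0,0,0.001,0],[0.8,0,0,0.002,0],[0.8,0,0,0.002,0]]'|grep -E 'pos|contact';python3 to.py .4897 .324 .0185 90
```

```text
eef_pos: [0.4903, 0.3235, 0.0193]
contact_force: [0.4, -0.6, -1.7]
eef_pos: [0.4906, 0.3236, 0.0183]
contact_force: [-2.6, -0.9, 4.4]
t 22.78 now [0.4906 0.3236 0.0183] psi 90.03 tilt [-2.e-04 -2.e-04 -1.e+00] shift [ 0.0004 -0.0009 -0.0002] turn 0.03 op 0.502 ff 62.75251071900129 F [-2.6 -0.9  4.4]
```

Contact with the floor; release and retreat.

```bash
python3 -m inch '[[0.45,0,0,0,0],[0.4,0,0,0,0],[0.32,0,0,0,0],[0.32,0,0,0,0]]'|grep -E 'pos|contact|open';python3 -m inch '[[0.32,0,0,-0.01,0],[0.32,0,0,-0.04,0],[0.32,0,0,-0.08,0],[0.32,0,0,-0.12,0],[0.32,0,0,-0.16,0]]'|grep -E 'pos|contact';python3 -m inch '[[0.32,0,0,0,0],[0.32,0,0,0,0]]'>/dev/null
python3 - <<'E'
from h import *
np.set_printoptions(precision=4,suppress=True)
c=cam('wrist');X=cloud(c);ok=c['p']['depth']>0
m=ok&(X[...,2]>.036)&(X[...,2]<.055)&(abs(X[...,0]-.49)<.05)&(abs(X[...,1]-.324)<.06)
P=X[m];print(np.percentile(P[:,2],[5,50,95]),cv2.minAreaRect(P[:,:2].astype(np.float32)*1000))
d=cam('side');r=ctrl.tip_of('driver_amber',d['p']);print(r[:1],atz(d,r[0]['at'],0) if r else'')
a=np.hstack([c['p']['pixels'],d['p']['pixels']]);cv2.imwrite('pics/end.png',cv2.resize(a,(800,300))[...,::-1])
E
```

```text
eef_pos: [0.4904, 0.3235, 0.0172]
contact_force: [0.1, -0.4, 0.1]
opening: 0.681
eef_pos: [0.49, 0.3233, 0.1794]
contact_force: [1.1, 0.3, 0.3]
[0.0407 0.0421 0.0433] ((490.6567077636719, 323.46307373046875), (67.36727905273438, 44.924461364746094), 89.97119903564453)
[{'at': [209.3, 219.6], 'score': 0.57}] [ 0.4695 -0.009   0.    ]
```

View pics/end.png

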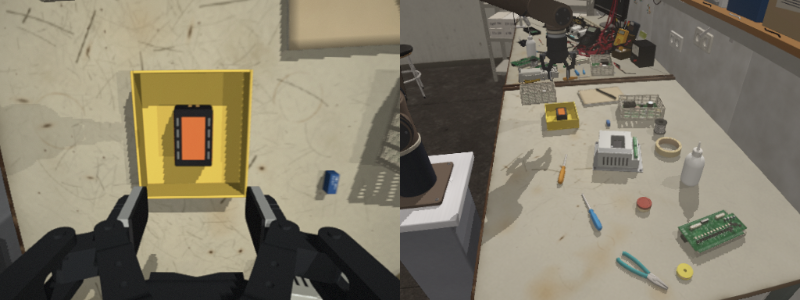

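The pack stands upright in the bin at (193,138). The amber driver lies clear on the bench at (561,173).

```bash
python3 -c "
from plant import ctrl;print(ctrl.sign_off())"
```

```text
the job is handed in; nothing more can be done
None
```

The job is handed in: the pack stands upright in the middle of the yellow bin and the amber screwdriver lies clear on the bench; the highest push force I read on the tab was about 9.5 N, and the whole run took about 24 s of robot time (limit 72 s).

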